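Shelve the booked spool carton and hold the next over the scanner

ROBOT

A 6-joint arm with a two-finger parallel gripper is mounted at the origin on the work surface. World frame = base frame: x ahead of the robot, y to its left, z up, the work surface at z = 0. Lengths are in m, angles in rad, forces in N, time in s.
With the tool pointing down it reaches from about 0.375 to 0.925 m from the base axis. Payload 5.7 kg.
Tool frame: the origin (TCP) lies midway between the tips of the shut fingers; the grasp point (between the pads) lies 19 mm behind it; z points along the fingers, x is the direction in which the jaws open and shut, and the axes are right-handed (so a half turn about z gives the same grasp; the last joint's range is limited). The gripper opens to 88 mm and grips with 3 to 60 N. Pads are 20 mm wide; open, the fingers measure 115 mm over their backs; the gripper's body (75 mm by 178 mm) begins 61 mm behind the grasp point.
Start: joints at [1.027, 0.359, 1.51, -0, 1.272, -0.115], TCP at [0.249, 0.546, 0.223] pointing down, gripper open.
Joint ranges: [-2.97, 2.97], [-1.01, 2.36], [0.21, 2.38], [-0.96, 4.11], [0.2, 2.71], [-2.98, 2.98]. Speed limits (rad/s): [2.39, 2.39, 3.14, 3.14, 3.14, 3.14].

INTERFACE

Orientations are given as a unit quaternion [x, y, z, w].
In Python, from bench import move_ptp, servo_line, goto_joints, move_gripper, sleep, inverse_kinematics, capture, PlanningError, close_job, spot_in, silhouettes, current_clock, current_joint_pos, current_qvel, current_joint_torque, current_position, current_orientation, current_force, current_torque, current_finger_gap gives the robot as it stands. Calls block until the motion is done:
- move_ptp(position, orientation): joint-space move of the TCP to a pose.
- servo_line(position, orientation=None, rate=0.15, contact_N=None): straight line of the TCP; orientation=None keeps the orientation; rate is the mean speed in m/s. With contact_N (N) it stops when the force on the tool has changed by that much, and returns True; else False.
- goto_joints(angles): joint-space move.
- move_gripper(opening): finger opening in m; the grip force is fixed at half the most; returns when the fingers have stopped.
- sleep(seconds).
- inverse_kinematics(position, orientation): joint angles nearest the present ones, or None.
- capture(name): name is "scene" or "top" or "wrist"; returns a dict with "image" (400x640x3 uint8, blue, green, red), "range_z" (400x640 float32, m along the optical axis (not along the pixel's ray), 0 where there is no reading), "intrinsics" (3x3 intrinsics, pixels), "k1" (the pictures are not rectified: a ray, as slopes to the right and down, at radius r is drawn at 1 + k1 r^2 times it, then the intrinsics apply), "R" (3x3) and "t" (3): a world point X has camera coordinates R X + t. Camera axes: x right, y down, z forward; pixel columns grow to the right and rows downward; lengths in m; the calibration is good to about 2 mm. A picture is of the moment at which its call begins.
A pose or a line that the arm cannot do raises PlanningError and nothing moves.
- close_job(): hands the job in, once; it reports no verdict.
Trained networks look in the newest picture that a camera, given by its name, has taken for a name from the list of things; names that differ only in an ending like _2 or _b are one class to them, and where a whole thing is asked for, a point or a joint stands for the part that bears it (a point fixed in the world has none). Each returns a list of dicts, best first, with "conf" (0 to 1); they miss things now and then, are a little off and sometimes report something else, mostly with a low value. They report only what shows in the picture. A call takes as long as a camera call. They do not tell look-alikes from the thing itself.
- spot_in(camera, query): "xy" ([column, row] in pixels, amid what is visible of it).
- silhouettes(camera, query): "region" (400x640 bool, what is visible of it) and "xy" ([column, row] in pixels, amid what is visible of it).
Readings, each from a call of its own:
- current_clock(): time.
- current_joint_pos(): joint angles.
- current_qvel(): joint speeds.
- current_joint_torque(): joint torques, N m.
- current_position(): TCP position.
- current_orientation(): TCP orientation.
- current_force(): force on the tool from outside, world axes, zero at the start.
- current_torque(): the same for the moment, N m.
- current_finger_gap(): finger opening in m.
Only numpy, scipy, OpenCV 4.12 (cv2) and the standard library are available. Lean on these libraries where they do the work, as an engineer would, in place of code of your own. Each camera call takes 0.05 s, during which the arm holds its last target. There are 200 camera calls.

TASK

We are booking in a delivery of green spare-spool cartons: the one standing on the bench has been scanned, so put it upright on the low pine shelf, close beside the two already there (at most a centimetre between them), front faces in line, and let go. Then lift the next green carton out of the yellow tray, carry it over the tackle cases without touching them, and finish while holding it level and still over the bar code scanner: centred on the window, its long side along the red scan line, its underside 1 to 2 cm above the glass. Nothing may touch the scanner, and leave everything else where it stands.

Things in the scene. Friction and masses are not known exactly. Their poses are not given: they have to be found in the camera images.
- booked_box_center (a point): The carton already scanned, alone on the bench between robot and scanner: green spare-spool carton with a black foot band, a white stripe and a white disc on its lid; 56 mm (own x) by 70 mm (own y) by 64 mm high, about 0.16 kg, rigid, the same turned half round; this point is its centre, 32 mm above its underside
- next_box_center (a point): The next carton, in the yellow tray with an orange one, on the tray's floor: same make, size (56 x by 70 y by 64 mm high) and mass as booked_box; this point is its centre, 32 mm above its underside. The bar code is at the middle of the underside, along the 70 mm side. That side lies roughly along the tray's length, with 25 mm or more free at each 70 mm long face
- row_box_a_center (a point): First carton of the row on the shelf: green spare-spool carton with a black foot band, a white stripe and a white disc on its lid; 56 mm (own x) by 70 mm (own y) by 64 mm high, about 0.16 kg, rigid, the same turned half round; this point is its centre, 32 mm above its underside. Own y runs along the row; its free side is -y (row_box_b stands on its +y side, 72 mm from centre to centre)
- row_box_b_center (a point): Second carton of the row on the shelf: green spare-spool carton with a black foot band, a white stripe and a white disc on its lid; 56 mm (own x) by 70 mm (own y) by 64 mm high, about 0.16 kg, rigid, the same turned half round; this point is its centre, 32 mm above its underside. Own y runs along the row; its free side is +y
- riser_top (a point): Centre of the flat slatted top of the low pine shelf, 85 mm above the bench; the top measures 130 mm (x, depth) by 320 mm (y, length), the row runs along y and there is nothing above it. The row is somewhere along it: there is always room for one more carton on at least one side of the row (the side with more free shelf)
- scanner_window (a point): Centre of the upward-facing glass window (70 by 100 mm) of the black bar code scanner, at the top of its housing, 62 mm above the bench; z up, the red scan line runs along y. Housing 105 mm (x) by 150 mm (y). Fixed
- scanner: The same scanner, origin under its middle at bench level
- tray: Open yellow stock tray, 230 mm (x) by 150 mm (y) outside, walls 5 mm thick and 70 mm high, floor 5 mm thick, origin under its middle. Fixed
- case_stand: Wire stand with two clear tackle cases on edge, between tray and scanner: 182 mm (x) by 58 mm (y), 113 mm high, origin under its middle. Fixed
- orange_box_center (a point): Orange carton in the tray, 56 (x) by 70 (y) by 50 mm; its centre. Leave it
- oil_bottle: White oil bottle, 34 mm across, 105 mm high, origin under it. Leave it
- bait_jar: Amber jar with black cap, 62 mm across, 95 mm high, origin under it. Leave it
- line_spool: Blue spool lying flat, 86 mm across, 36 mm high, origin under it. Leave it
- tape_roll: Roll of brown packing tape, 92 mm across, 48 mm high, origin under it. Leave it
There are look-alikes about, which are no part of the job. What is shaped like the part that bears booked_box_center but blue is not meant.

How it is judged:
On the way:
1. the scanned carton stands in the row on the shelf, let go (((y of booked_box_center in the frame of row_box_a_center between -0.085 and -0.066 m and x of booked_box_center in the frame of row_box_a_center between -0.011 and 0.011 m and angle between the x axis of booked_box_center and the x axis of row_box_a_center, either way round below 0.13 rad) or (y of booked_box_center in the frame of row_box_b_center between 0.066 and 0.085 m and x of booked_box_center in the frame of row_box_b_center between -0.011 and 0.011 m and angle between the x axis of booked_box_center and the x axis of row_box_b_center, either way round below 0.13 rad)) and y of row_box_b_center in the frame of row_box_a_center between 0.066 and 0.085 m and x of row_box_b_center in the frame of row_box_a_center between -0.011 and 0.011 m and angle between the x axis of row_box_b_center and the x axis of row_box_a_center, either way round below 0.13 rad and z of booked_box_center in the frame of riser_top between 0.026 and 0.038 m and x of booked_box_center in the frame of riser_top between -0.05 and 0.05 m and angle between booked_box_center's own z axis and vertical below 0.1 rad and contact force between booked_box and the fingers below 0.1 N and linear speed of booked_box below 0.02 m/s), for 0.3 s.
At the end, for the whole second after the job is handed in: Scanned carton let go on the shelf, gap to the row at most 15 mm, in line within 11 mm and 7 deg; the row still together. Next carton held still, level within 6 deg, within 12 mm of the window's centre and 7 deg of the scan line, underside 4 to 28 mm above the glass; scanner untouched (all of step 1 and z of next_box_center in the frame of scanner_window between 0.036 and 0.06 m and horizontal distance between next_box_center and scanner_window below 0.012 m and angle between the y axis of next_box_center and the y axis of scanner_window, either way round below 0.13 rad and angle between next_box_center's own z axis and vertical below 0.1 rad and linear speed of next_box below 0.03 m/s and contact force between next_box and the fingers above 1 N and contact force between next_box and scanner below 0.1 N); the arm keeps its last pose, push and grip.
It fails at once if the scanner is touched (contact force between anything else and scanner above 0.5 N).
It fails at once if the tackle cases are touched (contact force between anything else and case_stand above 0.5 N).
It fails at once if a bystander is moved by more than 25 mm or tipped (distance of any of row_box_a_center, row_box_b_center, orange_box_center, oil_bottle, bait_jar, line_spool, tape_roll from where it was at the start of the episode above 0.025 m or angle between any of row_box_a_center, row_box_b_center, orange_box_center, oil_bottle, bait_jar, line_spool, tape_roll's own z axis and vertical above 0.35 rad).
It also fails if it takes over 59 s, if anything falls off the work surface, if the arm or the gripper's body presses on something with over 40 N, if the wrist force passes 120 N, or if a joint passes its speed limit or range.

## Working session

There is one attempt and no reset: what is moved stays moved. The work goes in short steps, each a Python script; the robot and the scene stay as the last script left them, time stands still between calls to the robot, and variables do not carry over. Pictures are saved under pics/ and viewed, about 8 in all and at most 12, crops included, and the job is handed in when it is done.

```bash
ls; mkdir -p pics
cat > h.py <<'E'
import numpy as np, cv2
from bench import *
def save(c,n): cv2.imwrite(f'pics/{n}.png',c['image'])
def cloud(c):
    K=np.array(c['intrinsics']);z=c['range_z'];h,w=z.shape
    u,v=np.meshgrid(np.arange(w),np.arange(h))
    p=np.stack([u,v],-1).reshape(-1,1,2).astype(float)
    s=cv2.undistortPointsIter(p,K,np.array([c['k1'],0,0,0,0.]),None,None,(3,50,1e-9)).reshape(h,w,2)
    P=np.dstack([s*z[...,None],z])
    W=(P-np.array(c['t']))@np.array(c['R'])
    W[z<=0]=np.nan
    return W
E
python3 - <<'E'
from h import *
cs={}
for n in('scene','top'):
    c=capture(n);save(c,n+'0');cs[n]=c
    print(n,c['k1'],-np.array(c['R']).T@c['t'])
    W=cloud(c)
    for q in ['booked_box_center','orange_box_center','scanner','tray','case_stand','oil_bottle','bait_jar','line_spool','tape_roll','riser_top','scanner_window']:
        for d in spot_in(n,q):
            x,y=map(int,d['xy']);print(q,round(d['conf'],2),x,y,np.round(W[min(y,399),min(x,639)],3))
print(current_clock())
E
```

```text
pics
scene -0.1222771043718891 [ 1.16041477 -1.15653727  1.09702428]
booked_box_center 0.94 288 209 [ 0.43  -0.037  0.064]
booked_box_center 0.92 286 154 [0.239 0.265 0.06 ]
booked_box_center 0.75 213 233 [ 0.282 -0.251  0.063]
booked_box_center 0.68 312 141 [0.277 0.407 0.055]
booked_box_center 0.37 347 157 [0.518 0.229 0.145]
orange_box_center 0.66 225 274 [ 0.42  -0.375  0.055]
scanner 0.64 338 244 [ 0.656 -0.117  0.065]
tray 0.88 233 291 [ 0.488 -0.428  0.068]
case_stand 0.59 294 257 [ 0.583 -0.255  0.095]
oil_bottle 0.81 251 234 [ 0.378 -0.183  0.045]
bait_jar 0.91 340 297 [ 0.761 -0.316  0.075]
line_spool 0.91 392 248 [ 0.8   -0.028  0.037]
tape_roll 0.89 304 185 [0.362 0.187 0.001]
riser_top 0.63 348 189 [0.571 0.13  0.086]
scanner_window 0.93 337 244 [ 0.652 -0.116  0.063]
top -0.005299916439755307 [0.32990486 0.02397264 1.39866767]
booked_box_center 0.86 185 287 [0.25  0.437 0.062]
booked_box_center 0.82 231 301 [0.209 0.294 0.062]
booked_box_center 0.79 276 132 [0.745 0.17  0.065]
booked_box_center 0.77 329 232 [ 0.424 -0.005  0.06 ]
booked_box_center 0.72 401 289 [ 0.251 -0.228  0.063]
booked_box_center 0.68 381 250 [ 0.368 -0.162  0.104]
booked_box_center 0.52 267 243 [ 0.39   0.197 -0.003]
orange_box_center 0.58 438 237 [ 0.413 -0.348  0.058]
scanner 0.78 347 168 [ 0.631 -0.061  0.057]
tray 0.81 445 223 [ 0.462 -0.388  0.003]
case_stand 0.86 394 191 [ 0.549 -0.203  0.107]
oil_bottle 0.43 380 252 [ 0.362 -0.159  0.104]
bait_jar 0.7 330 233 [ 0.421 -0.008  0.064]
bait_jar 0.57 417 135 [ 0.732 -0.279  0.097]
line_spool 0.59 326 119 [0.801 0.008 0.036]
tape_roll 0.74 270 240 [ 0.4    0.187 -0.   ]
tape_roll 0.64 228 210 [0.487 0.309 0.087]
riser_top 0.87 230 211 [0.485 0.306 0.074]
scanner_window 0.69 347 171 [ 0.62  -0.06   0.064]
1.2
```

View pics/scene0.png

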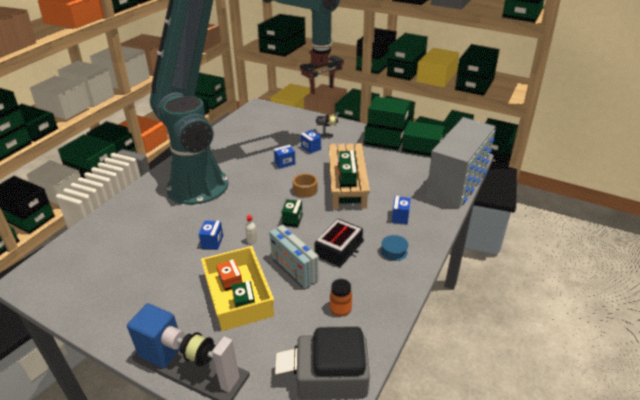

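View pics/top0.png

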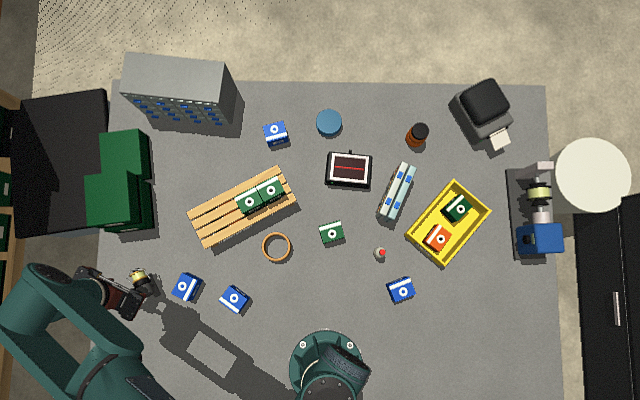

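Run:
```python
from h import *
for n in('scene','top'):
    c=capture(n);K=np.array(c['intrinsics']);print(n,K.tolist(),np.round(c['R'],3).tolist(),np.round(c['t'],3))
    R=np.array(c['R']);t=np.array(c['t'])
    pts=np.array([[0,0,0.],[0.249,.546,.223],[.652,-.116,.063],[.62,-.06,.063]])
    pc=pts@R.T+t; s=pc[:,:2]/pc[:,2:]; r=(s**2).sum(1,keepdims=True); s=s*(1+c['k1']*r)
    print(np.round(s@K[:2,:2].T+K[:2,2],1))
    W=cloud(c)
    print(np.round(W[[243,171][n=='top'],[338,348][n=='top']],3))
    m=np.abs(W[...,2])<.02; print(m.sum(),np.linalg.lstsq(np.c_[W[m][:,:2],np.ones(m.sum())],W[m][:,2],rcond=None)[0])
print(current_joint_pos(),current_position())
```

```text
scene [[505.98566303073534, 0.0, 320.98739528752463], [0.0, 505.98566303073534, 195.98678653400236], [0.0, 0.0, 1.0]] [[0.883, 0.47, -0.009], [0.272, -0.527, -0.805], [-0.383, 0.709, -0.593]] [-0.472 -0.041  1.914]
[[197.2 185.1]
 [321.6  89. ]
 [337.  243.9]
 [335.8 230.3]]
[ 0.653 -0.111  0.064]
74137 [ 0.00143362 -0.0010942  -0.00056644]
top [[425.97104263969584, 0.0, 322.456124447941], [0.0, 425.97104263969584, 203.8059924892054], [0.0, 0.0, 1.0]] [[0.011, -1.0, 0.007], [-0.991, -0.012, -0.136], [0.136, -0.005, -0.991]] [0.011 0.517 1.341]
[[325.9 367.9]
 [126.2 290.2]
 [364.3 161.4]
 [346.8 171. ]]
[ 0.62  -0.064  0.063]
107905 [ 0.0002329  -0.00086967 -0.00047541]
[ 1.02693295e+00  3.58790807e-01  1.51040909e+00  1.52932023e-05
  1.27251133e+00 -1.15083719e-01] [0.2494287  0.5456527  0.22262479]
```

Run:
```python
from h import *
print(current_orientation())
q=current_orientation()
move_ptp([0.45,-0.02,0.35],q)
print(current_clock(),current_position())
c=capture('wrist');save(c,'w1');W=cloud(c)
print(-np.array(c['R']).T@c['t'],c['k1'])
for qn in ['booked_box_center','scanner_window','riser_top','oil_bottle','case_stand']:
    for d in spot_in('wrist',qn):
        x,y=map(int,d['xy']);print(qn,round(d['conf'],2),x,y,np.round(W[y,x],3))
for n in('scene','top'):
    c=capture(n);save(c,n+'1')
    R=np.array(c['R']);t=np.array(c['t']);K=c['intrinsics']
    p=R@current_position()+t;s=p[:2]/p[2];s=s*(1+c['k1']*(s@s));print(n,s*K[0][0]+np.array(K)[:2,2])
a=[cv2.imread(f'pics/{n}1.png') for n in('w','scene','top')]
cv2.imwrite('pics/m1.png',np.vstack([np.hstack([a[0],np.zeros((400,160,3),np.uint8)]),np.hstack([a[1][100:300,200:600],a[2][100:300,200:600]])]))
```

```text
[ 8.41357631e-01  5.40478801e-01 -5.64503779e-05  1.95420114e-05]
3.4917 [ 0.45007811 -0.01937611  0.34982861]
[0.38634756 0.00889564 0.51207782] 0.0046795005611647905
booked_box_center 0.83 130 99 [ 0.257 -0.217  0.063]
booked_box_center 0.66 319 149 [ 0.427 -0.008  0.065]
booked_box_center 0.61 480 263 [0.725 0.163 0.022]
scanner_window 0.85 342 266 [ 0.611 -0.052  0.062]
scanner_window 0.41 122 230 [ 0.415 -0.342  0.055]
riser_top 0.67 557 73 [0.464 0.31  0.087]
oil_bottle 0.68 205 153 [ 0.365 -0.156  0.075]
oil_bottle 0.39 338 265 [ 0.606 -0.057  0.063]
case_stand 0.62 241 265 [ 0.526 -0.176  0.109]
scene [292.19655936 132.80135642]
top [337.75469304 213.46678477]
```

View pics/m1.png

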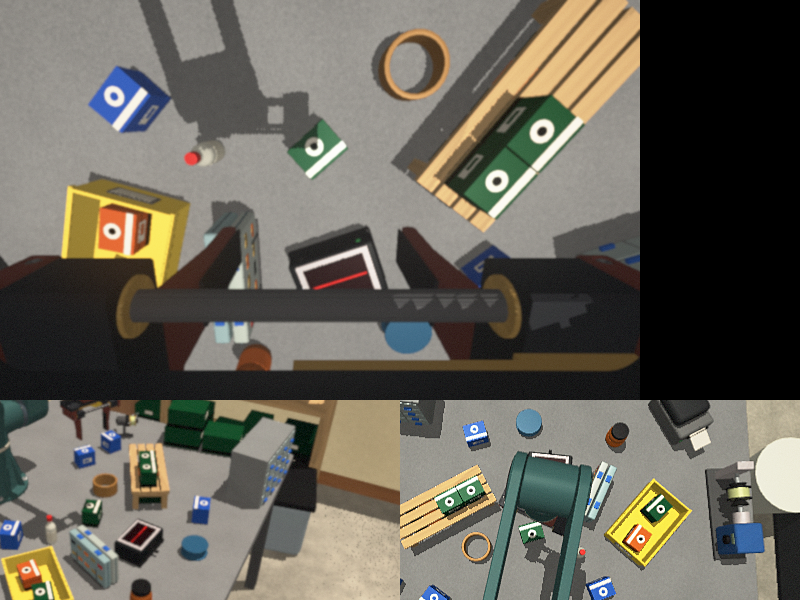

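```bash
cat >> h.py <<'E'
def rect(W,c,z,rad,tol=.01):
    "rectangle of the horizontal face at height z around c: centre, (short,long), direction angle of long side, height"
    m=(abs(W[...,2]-z)<tol)&(np.hypot(W[...,0]-c[0],W[...,1]-c[1])<rad)
    m=cv2.morphologyEx(m.astype(np.uint8),cv2.MORPH_OPEN,np.ones((3,3)))
    n,l,s,_=cv2.connectedComponentsWithStats(m)
    P=W[l==1+s[1:,4].argmax()]
    a=P[:,:2].astype(np.float32)
    (cx,cy),(w,h),an=cv2.minAreaRect(a*1000)
    an=np.deg2rad(an)+(np.pi/2 if h>w else 0)
    an=(an+np.pi/2)%np.pi-np.pi/2
    return np.array([cx,cy])/1000,(round(min(w,h)),round(max(w,h))),an,float(np.median(P[:,2])),len(P)
E
cat > m.py <<'E'
from h import *
for n in('wrist','top'):
    W=cloud(capture(n));print(n)
    for k,c,z,r in [('booked',(.425,-.007),.064,.06),('row',(.526,.235),.149,.12),('shelf',(.485,.3),.085,.2),('window/housing',(.615,-.055),.062,.11),('tray',(.46,-.38),.07,.17),('next',(.48,-.4),.069,.06),('case',(.54,-.2),.11,.12)]:
        try:
            o=rect(W,c,z,r);print(k,np.round(o[0],4),o[1],round(o[2],3),round(o[3],4),o[4])
        except Exception as e: print(k,'none')
E
python3 m.py
```

```text
wrist
booked [ 0.4274 -0.0116] (56, 70) -1.272 0.0644 1887
row [0.5299 0.2067] (59, 144) -1.052 0.1495 6370
shelf [0.5004 0.2696] (132, 321) -1.069 0.0852 14916
window/housing [ 0.6287 -0.0666] (93, 144) 1.48 0.0619 3448
tray [ 0.4208 -0.3458] (125, 158) 0.857 0.0691 1798
next none
case [ 0.6238 -0.2295] (24, 38) -0.388 0.11 325
top
booked [ 0.4275 -0.0112] (56, 70) -1.264 0.0634 382
row [0.5306 0.2068] (58, 142) -1.055 0.148 893
shelf [0.5014 0.2701] (132, 320) -1.064 0.0839 2841
window/housing [ 0.6681 -0.0686] (27, 140) 1.476 0.0599 261
tray [ 0.5083 -0.4133] (56, 72) -0.823 0.0682 392
next [ 0.5061 -0.411 ] (56, 66) -0.849 0.0683 352
case [ 0.5482 -0.2277] (24, 180) -0.416 0.1091 445
```

```bash
cat >> h.py <<'E'
from scipy.spatial.transform import Rotation as Ro
def down(psi,p):
    "tool-down quaternion, jaws along psi (or psi+pi, whichever turns the wrist less) at p"
    best=None
    for a in(psi,psi+np.pi):
        x=np.array([np.cos(a),np.sin(a),0]);z=np.array([0,0,-1.]);q=Ro.from_matrix(np.c_[x,np.cross(z,x),z]).as_quat()
        j=inverse_kinematics(p,q)
        if j is not None and (best is None or abs(j[5])<best[0]): best=(abs(j[5]),q)
    return best[1]
E
python3 - <<'E'
from h import *
a=-1.268; c=[.4275,-.0114]; q=down(a+np.pi/2,[*c,.15])
move_gripper(.088)
move_ptp([*c,.15],q); servo_line([*c,.022],rate=.12)
move_gripper(.03); print(current_finger_gap(),current_position(),current_force())
servo_line([*c,.25],rate=.2)
print(current_finger_gap(),current_force(),current_clock())
u=-1.054; t=np.array([.5302,.2067])-.1105*np.array([np.cos(u),np.sin(u)])
q=down(u+np.pi/2,[*t,.25]); print(t)
move_ptp([*t,.25],q); print(current_position(),current_clock())
c=capture('wrist');save(c,'w2');W=cloud(c)
for k,cc,z,r in [('row',(.53,.207),.149,.085),('shelf',(.5,.27),.085,.2),('held',t,.25-.022+.064,.06)]:
    try: print(k,rect(W,cc,z,r))
    except Exception as e: print(k,'none')
E
```

```text
0.05593562594562756 [ 0.4275536  -0.01141229  0.02212379] [-0.74961952  0.29684491  3.79970545]
0.055877241430389864 [ 0.25860118 -0.81176784 -2.13960822] 8.1417
[0.47560224 0.30276943]
[0.47553882 0.30167107 0.2496277 ] 9.35
row (array([0.55643854, 0.159552  ]), (12, 55), np.float64(0.5188236278952458), 0.14926633914091125, 495)
shelf (array([0.50098517, 0.37468539]), (28, 136), np.float64(-1.0618559560210437), 0.08528352387239851, 3429)
held (array([0.46718225, 0.31548917]), (38, 79), np.float64(0.51260771004246), 0.2917639034312013, 13044)
```

View pics/w2.png

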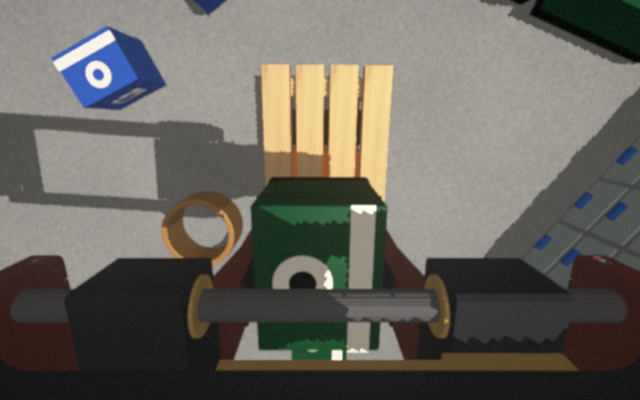

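Run:
```python
from h import *
t=[.4756,.3028]
print(servo_line([*t,.122],rate=.12), servo_line([*t,.104],rate=.03,contact_N=3),current_position(),current_force())
move_gripper(.088); sleep(.2)
p=current_position(); servo_line([*t,.25],rate=.2)
q=current_orientation(); move_ptp([.50,.05,.40],down(-.3,[.50,.05,.4])); print(current_clock())
for n in('top','wrist'):
    c=capture(n);W=cloud(c);save(c,n+'3')
    for k,cc,z,r in [('row',(.505,.25),.149,.14),('shelf',(.5,.27),.085,.2),('win',(.63,-.066),.062,.11),('next',(.506,-.41),.069,.055)]:
        try: print(n,k,rect(W,cc,z,r))
        except Exception as e: print(k,'none')
a=[cv2.imread(f'pics/{n}3.png') for n in('top','wrist')]
cv2.imwrite('pics/m3.png',np.vstack([cv2.resize(a[0][150:270,170:520],(800,274)),cv2.resize(a[1],(520,325)).__class__(0) if False else cv2.copyMakeBorder(cv2.resize(a[1],(512,320)),0,0,0,288,0)]))
```

```text
False True [0.47554522 0.30278541 0.10684719] [0.01108476 0.10199713 2.59506456]
14.0
top row (array([0.49440155, 0.27052774]), (57, 145), np.float64(-1.0534483897491773), 0.1479077755395815, 832)
top shelf (array([0.51373779, 0.32027063]), (64, 244), np.float64(-1.0557565847554624), 0.08380742265740732, 904)
top win (array([ 0.63068182, -0.09396741]), (87, 99), np.float64(-0.10090943739002878), 0.060494600031222395, 752)
top next (array([ 0.50828769, -0.41316571]), (57, 71), np.float64(-0.8107516567120845), 0.06826064620521738, 405)
wrist row (array([0.524729 , 0.2162197]), (57, 165), np.float64(-1.0612511188479732), 0.14933001636091262, 5690)
wrist shelf (array([0.47509155, 0.21215677]), (28, 245), np.float64(-1.0683819656932556), 0.08521477012635396, 3474)
wrist win (array([ 0.63215674, -0.06607741]), (99, 142), np.float64(1.4811021265454638), 0.06181023158131347, 4306)
next none
```

View pics/m3.png

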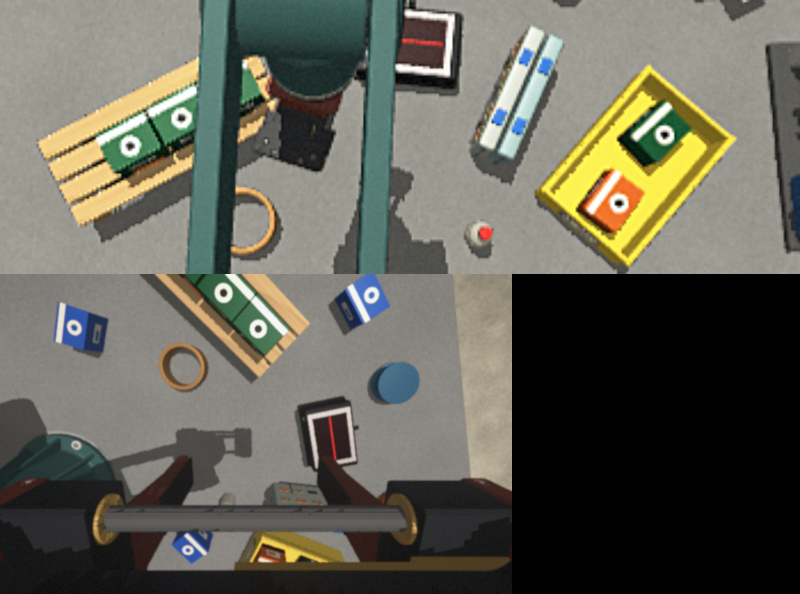

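Run:
```python
from h import *
def win(c,ctr):
    W=cloud(c);I=c['image'].astype(int);b,g,r=I[...,0],I[...,1],I[...,2]
    near=(np.hypot(W[...,0]-ctr[0],W[...,1]-ctr[1])<.09)&(abs(W[...,2]-.062)<.012)
    o=[]
    for m in [(I.min(-1)>140)&near,(r>130)&(g<90)&(b<90)&near]:
        P=W[m][:,:2].astype(np.float32)*1000
        o.append((np.round(cv2.minAreaRect(P),2).tolist() if 0 else cv2.minAreaRect(P),len(P)))
    return o
p=[.66,-.08,.35]
move_ptp(p,down(1.142,p)); c=capture('wrist');save(c,'w4')
print(win(c,(.63,-.066))); print('housing',rect(cloud(c),(.63,-.066),.062,.11))
p=[.527,-.433,.33]; move_ptp(p,down(.75,p)); d=capture('wrist');save(d,'w5')
print('next',rect(cloud(d),(.507,-.412),.069,.055))
t=capture('top'); print('top',win(t,(.63,-.066)),rect(cloud(t),(.63,-.066),.062,.11))
c=capture('wrist'); print('next again',rect(cloud(c),(.507,-.412),.069,.055),current_clock())
cv2.imwrite('pics/m5.png',np.hstack([cv2.resize(cv2.imread(f'pics/w{i}.png'),(400,250)) for i in(4,5)]))
```

```text
[(((632.6997680664062, -66.67460632324219), (121.28121185302734, 89.17776489257812), 85.027587890625), 1543), (((632.5444946289062, -66.58222198486328), (94.86296081542969, 5.835455417633057), 85.05005645751953), 255)]
housing (array([ 0.63269904, -0.0667877 ]), (100, 144), np.float64(1.4750584819256929), 0.061815080350073194, 6659)
next (array([ 0.50862451, -0.41398224]), (56, 69), np.float64(-0.8260923966973222), 0.06943677001228736, 2121)
top [(((632.07421875, -66.30738830566406), (120.09766387939453, 90.54340362548828), 85.3243637084961), 371), (((631.4509887695312, -67.21075439453125), (90.75289154052734, 7.555215358734131), 85.02973937988281), 61)] (array([ 0.63264502, -0.06717183]), (99, 142), np.float64(1.476531343166561), 0.06045225397284768, 1289)
next again (array([ 0.50857947, -0.41406641]), (56, 69), np.float64(-0.8178067033348406), 0.0694281491202857, 2127) 17.1583
```

View pics/m5.png

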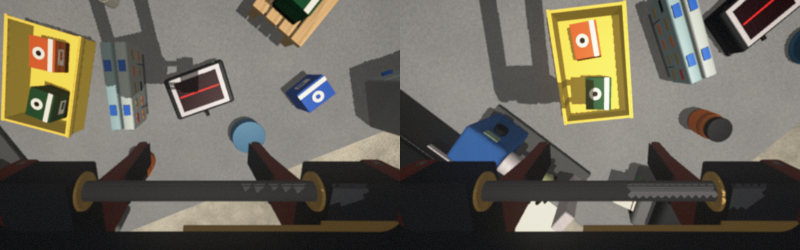

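Run:
```python
from h import *
c=[.5086,-.4140]; a=-.822
move_gripper(.070); print(current_finger_gap())
q=down(a+np.pi/2,[*c,.15]); move_ptp([*c,.15],q)
print(servo_line([*c,.028],rate=.1,contact_N=8),current_position())
move_gripper(.03); print(current_finger_gap(),current_position())
servo_line([*c,.27],rate=.15); print(current_finger_gap(),current_force())
w=[.6325,-.0667]; q=down(1.484-np.pi/2,[*w,.27]); move_ptp([*w,.27],q)
sleep(.3); print(current_position(),current_finger_gap(),current_clock())
d=capture('wrist');save(d,'w6')
```

```text
0.06998173717316514
False [ 0.50908668 -0.4144603   0.02875879]
0.05581847597647434 [ 0.50887399 -0.41421229  0.02854293]
0.05595679779254907 [ 0.07115757 -0.28766134 -1.58350336]
[ 0.63245216 -0.06744608  0.26998464] 0.05595029370660784 23.6
```

View pics/w6.png

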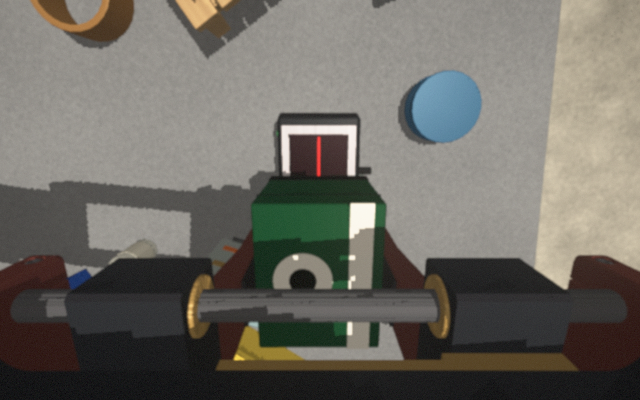

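Run:
```python
from h import *
w=[.6325,-.0667]; a=1.484; u=np.array([np.cos(a),np.sin(a)]);n=np.array([u[1],-u[0]])
def held(zt):
    W=cloud(capture('wrist')); p=current_position(); D=W[...,:2]-p[:2]
    m=(np.hypot(D[...,0],D[...,1])<.06)&(abs(W[...,2]-zt)<.006)&(abs(D@n)<.035)
    y=D[m]@u; print('lid z',np.median(W[m][:,2]),'y ext',np.percentile(y,[.5,99.5]),'x ext',np.percentile(D[m]@n,[.5,99.5]),m.sum())
    A=np.c_[W[m][:,:2],np.ones(m.sum())]; print('slope',np.linalg.lstsq(A,W[m][:,2],rcond=None)[0][:2])
held(.27-.0235+.064)
servo_line([*w,.14],rate=.12); servo_line([*w,.1005],rate=.04); sleep(.6)
held(.1005-.0235+.064)
print(current_position(),Ro.from_quat(current_orientation()).as_matrix().round(3).tolist(),current_finger_gap(),current_force(),current_clock())
c=capture('top');save(c,'top7');W=cloud(c);print('row',rect(W,(.505,.25),.149,.14),'held top',rect(W,w,.1405,.06))
s=capture('scene');save(s,'scene7')
cv2.imwrite('pics/m7.png',np.vstack([cv2.resize(cv2.imread('pics/scene7.png')[130:300,190:420],(800,591))]))
```

```text
lid z 0.31072285449811143 y ext [-0.03435648  0.0352344 ] x ext [-0.03233201  0.03251692] 15237
slope [ 0.00244477 -0.00608436]
lid z 0.14123090370778005 y ext [-0.03422424  0.03536737] x ext [-0.03233865  0.03239391] 15236
slope [ 0.00283955 -0.00576334]
[ 0.63248898 -0.0666778   0.10049471] [[0.996, -0.087, -0.0], [-0.087, -0.996, 0.0], [-0.0, -0.0, -1.0]] 0.05579595968776492 [ 0.64815323 -0.03479385 -1.46707859] 26.7167Traceback (most recent call last):
  File "<stdin>", line 12, in <module>
  File "h.py", line 18, in rect
    P=W[l==1+s[1:,4].argmax()]
             ~~~~~~~~~~~~~~^^
ValueError: attempt to get argmax of an empty sequence
```

Run:
```python
from h import *
c=capture('top');W=cloud(c);print('row',rect(W,(.505,.25),.149,.14))
s=capture('scene');cv2.imwrite('pics/m7.png',cv2.resize(s['image'][130:300,190:420],(800,591)))
```

```text
row (array([0.51207025, 0.23922755]), (57, 216), np.float64(-1.0578665739976185), 0.14820529639338537, 1044)
```

View pics/m7.png

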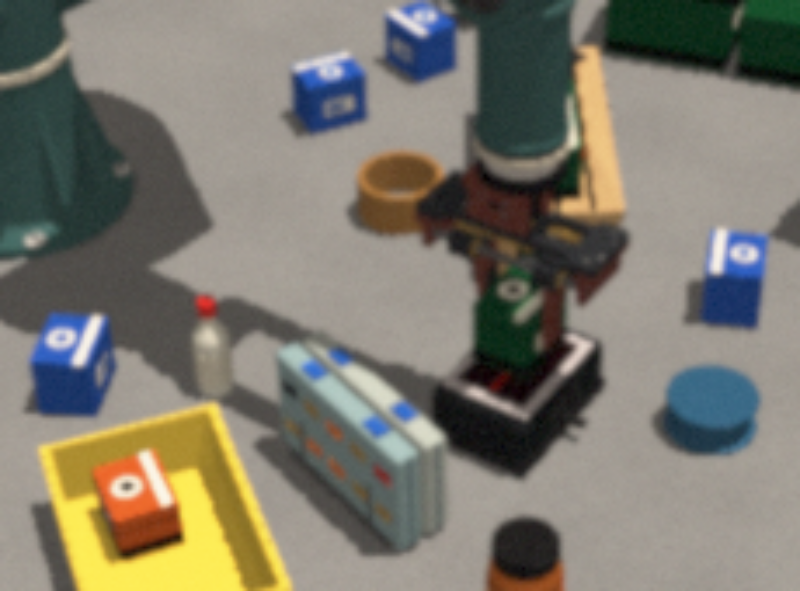

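The row of three measures 57 × 216 mm (210 mm of cartons, so about 6 mm of gaps in total). The scene crop shows the green carton held over the scanner with the red line beneath it. Everything else is standing where it was.

```bash
python3 -c "
from bench import *
close_job()"
```

```text
the job is handed in; nothing more can be done
```

The scanned carton is on the shelf beside the other two and let go. The next carton is held over the scanner, and the job is handed in. The robot clock read about 27 s of the 59 s allowed; no verdict is given.

- **Shelf row:** it measures 57 × 216 mm over three cartons. That leaves about 6 mm of gaps in total, with the fronts in line.
- **Held carton:** its underside is about 15 mm above the glass, with the gripper within 1 mm of the measured window centre. It is in line with the scan line and level, with a lid slope under 0.01. Finger opening was 55.8 mm on the 56 mm carton.
- **Everything else:** by eye, the last picture shows the visible items standing where they were and nothing touching the scanner or the cases. The far end of the shelf was partly hidden by the arm.

**Disagreement:** the scene camera's positions were 3–6 cm off from the other two, so I used it only for looking. The top and wrist cameras agreed to about 1–2 mm on the carton, row, shelf and scanner measurements. One check of the held carton from the top camera found nothing, because the arm blocked the view; the wrist camera covered it.

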